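# Square up the sample tins at the code reader

## Task

Push the two square red sample tins along the bench into the corner of the steel angle so that they stand in a closed row: both flat against the long fence, one of them, whichever, flat against the short end stop, and the other close up against the first. Only push them with the fingers; never lift or tip them, leave everything else on the bench where it is, and let go of everything at the end.

Things in the scene. Friction and masses are not known exactly. Their poses are not given: they have to be found in the camera images.
- angle: Fixed steel angle. Origin: its inside corner at bench level. x points away from the robot, square to the long fence; y points left along the fence to the short end stop. Fence inner face: plane x=0, from y=0 to -429 mm. Stop inner face: plane y=0, from x=0 to -130 mm. Walls 40 mm high, 6 thick. Tins go on the -x, -y side. A code reader on a post stands behind the corner (x 75, y 55 mm, 240 high).
- tall_tin: The taller square sample tin: red plastic, 84 x 84 mm with flat upright sides, 70 mm to its shoulder, 80 mm to the top of the small white cap (28 mm across). 0.3 to 0.55 kg, smooth (friction about 0.3). Origin: centre of its underside; x and y axes square to its sides, z up. Starts turned up to 0.5 rad from square with the fence.
- low_tin: The lower square sample tin: like the taller one (same 84 x 84 mm footprint, colour, mass, origin, axes), but 45 mm to its shoulder and 55 mm to the top of its cap. Starts turned up to 0.5 rad. Either tin may start nearer the end stop; at the start their centres are at least 170 mm apart along the fence.
- weighing_cup: small white open ceramic cup, 34 mm across, 42 mm high, standing on the bench between the two tins, on the robot's side of them. Bystander, to be left alone. Origin at the centre of its underside.
- round_jar: round red plastic jar with white lid, 80 mm across, 75 mm high, standing to the robot's left; not one of the two square tins. Bystander, to be left alone. Origin at the centre of its underside.
- beaker: open glass beaker, 64 mm across, 85 mm high, standing behind the long fence. Bystander, to be left alone. Origin at the centre of its underside.
- wash_bottle: white plastic bottle with a blue cap, 60 mm across, 150 mm high, standing behind the long fence. Bystander, to be left alone. Origin at the centre of its underside.
- cylinder: tall glass measuring cylinder, 36 mm across on a 68 mm foot, 200 mm high, standing behind the long fence. Bystander, to be left alone. Origin at the centre of its underside.
- screwdriver: screwdriver lying on the bench to the robot's right. Bystander, to be left alone. Origin at the middle of its underside.

How it is judged (in metres and radians):
At the end, for the whole second after the job is handed in: Both tins stand upright on the bench at rest, each within 4 mm of touching the long fence and square with it to 0.06 rad; one is within 4 mm of touching the end stop, and the other follows it with at most 8 mm of gaps in the whole row. Either order is right (x of tall_tin in the frame of angle between -0.046 and -0.035 m and height (world z) of each of tall_tin, low_tin below 0.005 m and angle between each of tall_tin, low_tin's own z axis and vertical below 0.05 rad and (angle between the x axis of tall_tin and the x axis of angle, either way round below 0.06 rad or angle between the x axis of tall_tin and the y axis of angle, either way round below 0.06 rad) and linear speed of each of tall_tin, low_tin below 0.01 m/s and x of low_tin in the frame of angle between -0.046 and -0.035 m and (angle between the x axis of low_tin and the x axis of angle, either way round below 0.06 rad or angle between the x axis of low_tin and the y axis of angle, either way round below 0.06 rad) and ((y of tall_tin in the frame of angle between -0.046 and -0.035 m and y of low_tin in the frame of angle between -0.134 and -0.1 m) or (y of low_tin in the frame of angle between -0.046 and -0.035 m and y of tall_tin in the frame of angle between -0.134 and -0.1 m))).
It fails at once if a tin is lifted off the bench (height (world z) of any of tall_tin, low_tin above 0.012 m).
It fails at once if a tin is tipped over (angle between any of tall_tin, low_tin's own z axis and vertical above 0.3 rad).
It fails at once if one of the other things on the bench is shifted (20 mm) or knocked over (distance of any of weighing_cup, round_jar, beaker, wash_bottle, cylinder, screwdriver from where it was at the start of the episode above 0.02 m or angle between any of weighing_cup, round_jar, beaker, wash_bottle, cylinder's own z axis and vertical above 0.3 rad).
It also fails if it takes over 67 s, if anything falls off the work surface, if the arm or the gripper's body presses on something with over 40 N, if the wrist force passes 120 N, or if a joint passes its speed limit or range.

## Robot

A 6-joint arm with a two-finger parallel gripper is mounted at the origin on the work surface. World frame = base frame: x ahead of the robot, y to its left, z up, the work surface at z = 0. Lengths are in mm, angles in rad, forces in N, time in s.
With the tool pointing down it reaches from about 275 to 850 mm from the base axis. Payload 19 kg.
Tool frame: the origin (TCP) lies midway between the tips of the shut fingers; the grasp point (between the pads) lies 19 mm behind it; z points along the fingers, y is the line along which they close (so a half turn about z gives the same grasp; the last joint's range is limited). The gripper opens to 85 mm and grips with 20 to 120 N. Pads are 22 mm wide; open, the fingers measure 114 mm over their backs; the gripper's body (76 mm by 85 mm) begins 54 mm behind the grasp point. The pads swing forward as they close: fully open they stand 13 mm farther back than shut.
Start: joints at [1.062, 0.15, 1.437, -0, 1.554, -0.134], TCP at [210.501, 535.051, 231.267] pointing down, gripper open.
Joint ranges: [-2.8, 2.8], [-0.68, 2.1], [0.12, 2.68], [-1.39, 4.53], [0.16, 2.79], [-2.81, 2.81]. Speed limits (rad/s): [1.89, 1.89, 2.22, 3.01, 3.01, 3.01].

## Interface

Orientations are given as a rotation vector (axis times angle).
In Python, from station import manip gives the robot as it stands.
- The arm moves only by the tool drive_tool, never from a script. Its argument "rows" is a list of rows, each an object of numbers: "x", "y", "z": the shift along the tool's x, y, z in units of 30 mm (1.0 is 30 mm); "wx", "wy", "wz": the turn, a rotation vector about the tool's x, y, z in units of 8 degrees (1.0 is 8 degrees); "gripper": the opening, from 0 (shut) to 1 (fully open). In form: [{"x": .., "y": .., "z": .., "wx": .., "wy": .., "wz": .., "gripper": ..}, ...]. A call has 1 to 5 rows; each row is the pose to reach, as a shift and turn from the pose commanded when the call began, along the tool's axes at that moment; what a row does not reach only later rows make up. A row lasts 1/10 s, in which the tool goes at most 50 mm and 8.59 degrees, less where a joint would pass 70% of its speed; a pose out of reach is approached as far as the arm can. A call with a gripper value outside its range is refused whole. The fingers move at their own pace and stop on an object; "squeeze" is the grip in N (left out, the last holds). Time passes only in rows, so rows that repeat a pose let the fingers close. It gives the time, the measured TCP pose, the force, the opening and the grip force at its end, in the units of the state.
- manip.get_obs(): the state, without advancing time (a new reading comes with each control period).
- manip.capture(name): name is "side" or "top" or "wrist"; returns a dict with "color" (384x512x3 uint8, red, green, blue), "fovy" (degrees; the focal length in pixels is half the picture's height over the tangent of half this angle, whatever the lens; pixels are square), "cx", "cy" (the principal point, pixels), "xyz" and "orientation" of the camera in the world. Camera axes: x right, y up, looking along -z (the intrinsics and any distortion apply to the point x, -y, -z); pixel columns grow to the right and rows downward; lengths in mm; the calibration is good to about 2 mm. A picture is of the moment at which its call begins. There is no depth.
- manip.sign_off(): hands the job in; it is judged then, once.
The state is a dict: "time": time; "q": joint angles; "joint_velocities": joint speeds; "tau": joint torques, N m; "tcp_pos": TCP position; "eef_rot": TCP orientation; "wrist_force": force on the tool from outside, world axes, zero at the start; "moment": the same for the moment, N m; "opening": opening from 0.0 (shut) to 1.0 (fully open); "gripper_force": force on a finger pad.
Only numpy, scipy, OpenCV 4.12 (cv2) and the standard library are available. Lean on these libraries where they do the work, as an engineer would, in place of code of your own. Each camera call takes 0.05 s, during which the arm holds its last target. There are 200 camera calls.

## Working session

There is one attempt and no reset: what is moved stays moved. The work goes in short steps, Python scripts to look and compute and a tool call to move; the robot and the scene stay as the last step left them, time stands still between calls to the robot, and variables do not carry over. Pictures are saved under pics/ and viewed, at most 10 in all, crops included, and the job is handed in when it is done.

Besides the shell and the picture viewer there is one more tool, called after "Emit:" as name(argument=value, ...), one argument or row to a line, values as JSON. drive_tool: Moves the arm, as the interface text tells. Its arguments: {"type":"object","properties":{"rows":{"type":"array","items":{"type":"object","properties":{"x":{"type":"number"},"y":{"type":"number"},"z":{"type":"number"},"wx":{"type":"number"},"wy":{"type":"number"},"wz":{"type":"number"},"gripper":{"type":"number"}}}},"squeeze":{"type":"number"}},"required":["rows"]}

```bash
mkdir -p pics; ls
python3 - <<'E'
from station import manip
import cv2,pickle
o=manip.get_obs(); print(o)
d={}
for n in("top","side"):
    c=manip.capture(n); d[n]=c
    cv2.imwrite(f"pics/{n}0.png",cv2.cvtColor(c["color"],cv2.COLOR_RGB2BGR)); print(n,{k:v for k,v in c.items() if k!="color"})
pickle.dump(d,open("c0.pkl","wb"))
E
```

```text
pics
{'time': 0.0, 'q': array([ 1.06196813e+00,  1.50958673e-01,  1.43806522e+00,  6.28399191e-05,
        1.55380107e+00, -1.34005603e-01]), 'joint_velocities': array([ 0.0006512 , -0.00018636, -0.00048826,  0.00107625, -0.00125263,
       -0.00083721]), 'tau': array([-2.44242028e-04, -7.13027430e+01, -5.70876503e+01, -1.76456892e-04,
        8.95581383e-03, -1.69554960e-05]), 'tcp_pos': array([210.3858011 , 534.84815355, 230.67400992]), 'eef_rot': array([-5.85247414e-01, -3.08614099e+00,  1.80514208e-03]), 'wrist_force': array([ 0.27545759,  0.59260613, -0.37279378]), 'moment': array([0.07950362, 0.03857667, 0.04356102]), 'gripper_force': 0.0, 'opening': 1.0001537508205742}
top {'fovy': 54.715808595653925, 'cx': 263.1150905998379, 'cy': 202.1844364628348, 'xyz': array([ 432.38611358,  -36.7588719 , 1095.19615303]), 'orientation': array([ 0.13193174, -0.10079205, -1.58157945])}
side {'fovy': 43.7920541595825, 'cx': 253.25280380691174, 'cy': 190.39079387327885, 'xyz': array([ -58.9379322 , -666.05556718,  849.32748596]), 'orientation': array([ 0.80769638, -0.34189232, -0.74139024])}
```

View pics/top0.png

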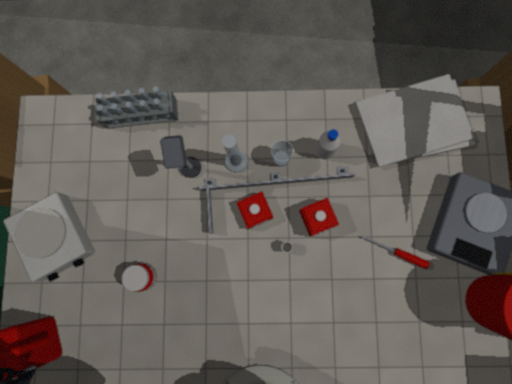

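View pics/side0.png

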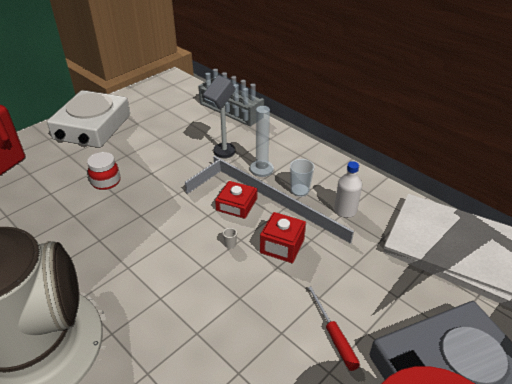

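Top view: low tin is at about (255,210), next to the stop, and the tall tin at (320,217). The cup is at (287,247), the angle's corner at about (207,187), the fence end at (353,177) and the stop end at (211,232). Next I'll fit the tin poses by silhouette and zoom in on the angle.

```bash
cat > h.py <<'E'
import numpy as np,cv2
from scipy.spatial.transform import Rotation as R
from scipy.optimize import minimize
def cam(c):
    f=192/np.tan(np.radians(c["fovy"])/2); return f,R.from_rotvec(c["orientation"]).as_matrix(),np.array(c["xyz"])
def proj(c,P):
    f,M,t=cam(c); p=(np.atleast_2d(P)-t)@M
    return np.c_[c["cx"]+f*p[:,0]/-p[:,2], c["cy"]-f*p[:,1]/-p[:,2]]
def ray(c,uv,z):
    f,M,t=cam(c); d=M@np.array([(uv[0]-c["cx"])/f,-(uv[1]-c["cy"])/f,-1]); return (t+d*(z-t[2])/d[2])[:2]
def redhull(c,guess,r=30):
    im=c["color"].astype(int); m=((im[...,0]>70)&(im[...,0]>2.2*im[...,1])&(im[...,0]>2.2*im[...,2])).astype(np.uint8)
    n,l,s,ce=cv2.connectedComponentsWithStats(m)
    k=[i for i in range(1,n) if s[i,4]>60 and np.hypot(*(ce[i]-guess))<r]
    if not k: return None
    pts=np.argwhere(np.isin(l,k))[:,::-1]
    return cv2.convexHull(pts.astype(np.float32))[:,0]
def box(x,y,th,h,s=42):
    a=np.array([[sx*s,sy*s] for sx in(-1,1) for sy in(-1,1)]); c,n=np.cos(th),np.sin(th)
    a=a@np.array([[c,n],[-n,c]])+[x,y]
    return np.array([[*p,z] for z in(0,h) for p in a])
A=np.linspace(0,2*np.pi,48,endpoint=False); D=np.c_[np.cos(A),np.sin(A)]
def fit(views,x0,h,free=True):
    # support-function match of silhouettes, per view
    def cost(p):
        e=0
        for c,H in views:
            a=(proj(c,box(*p,h))@D.T).max(0); b=(H@D.T).max(0)+.5*np.abs(D).sum(1)*0.8
            e+=np.sum(np.minimum(np.abs(a-b),4)**2)
        return e/len(views)/48
    best=min((minimize(cost,[x0[0],x0[1],t],method="Nelder-Mead",options=dict(initial_simplex=[[x0[0],x0[1],t],[x0[0]+15,x0[1],t],[x0[0],x0[1]+15,t],[x0[0],x0[1],t+.2]],maxiter=600)) for t in(-.5,-.2,.1,.4)),key=lambda r:r.fun)
    return best.x,best.fun
E
python3 - <<'E'
import pickle; from h import *
d=pickle.load(open("c0.pkl","rb")); T,S=d["top"],d["side"]
for n,gt,gs,h in(("low",(255,210),(236,200),45),("tall",(320,217),(283,238),70)):
    x0=ray(T,gt,h); Ht,Hs=redhull(T,gt),redhull(S,gs)
    for v in([(T,Ht)],[(S,Hs)],[(T,Ht),(S,Hs)]): p,e=fit(v,x0,h); print(n,p.round(3),round(e,3))
for n,uv,z in(("cup",(287,247),42),("jar",(137,278),75),("corner",(207,187),0),("fenceend",(353,177),40),("stopend",(211,232),40)): print(n,ray(T,uv,z).round(1))
t=cv2.resize(T["color"][165:260,190:370],None,fx=4.4,fy=4.4,interpolation=cv2.INTER_CUBIC)
cv2.imwrite("pics/zt.png",t[...,::-1])
s=cv2.resize(S["color"][140:260,170:370],None,fx=4,fy=4,interpolation=cv2.INTER_CUBIC)
cv2.imwrite("pics/zs.png",s[...,::-1])
E
```

```text
low [5.6959e+02 8.6400e+00 3.7900e-01] 1.225
low [5.67182e+02 8.42600e+00 3.89000e-01] 2.427
low [5.68475e+02 8.78300e+00 3.88000e-01] 1.907
tall [ 5.45871e+02 -1.73847e+02  3.65000e-01] 1.739
tall [ 5.41887e+02 -1.74052e+02  3.58000e-01] 3.056
tall [ 5.43887e+02 -1.73613e+02  3.65000e-01] 2.64
cup [460.8 -82.5]
jar [381.6 327.8]
corner [644.6 152.4]
fenceend [ 659.3 -277.5]
stopend [506.2 132.8]
```

View pics/zt.png

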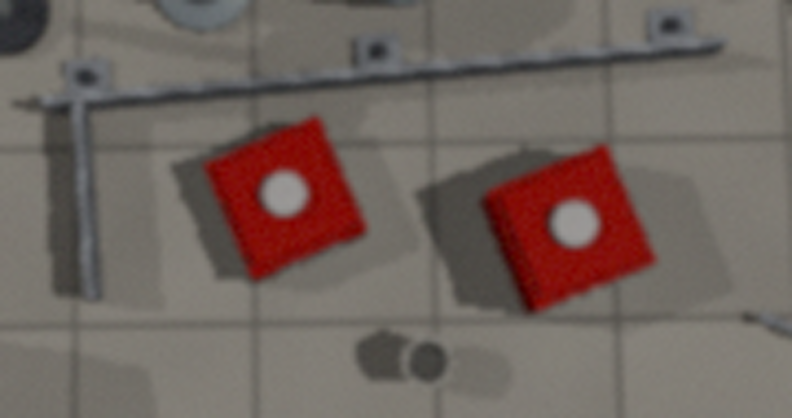

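View pics/zs.png

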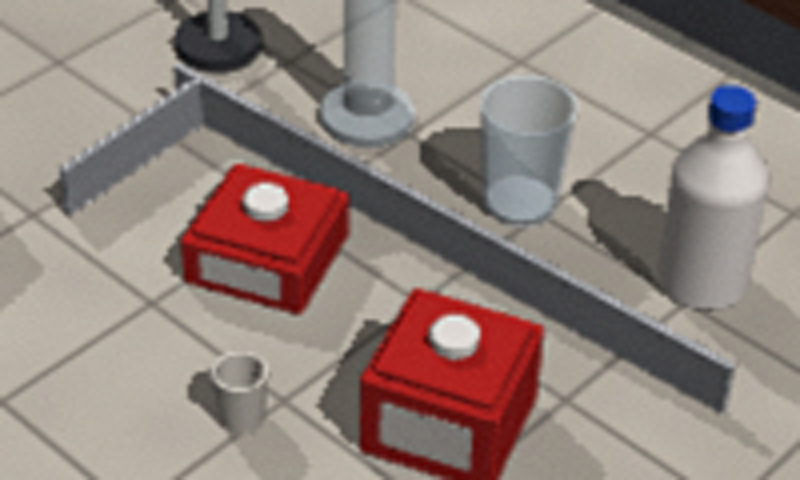

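Run:
```python
import pickle; from h import *
from scipy.optimize import least_squares
d=pickle.load(open("c0.pkl","rb")); T,S=d["top"],d["side"]
cs=[((0,-429,0),(722,412)),((0,-429,40),(723,374)),((-130,0,0),(70,212)),((-130,0,40),(68,172)),((0,0,40),(203,88)),((0,0,0),(203,124))]
ct=[((0,-429,40),(720,50)),((0,0,40),(88,105)),((-130,0,40),(100,298))]
def W(p,q):
    c,s=np.cos(p[2]),np.sin(p[2]); q=np.array(q,float)
    return np.c_[p[0]+c*q[:,0]-s*q[:,1],p[1]+s*q[:,0]+c*q[:,1],q[:,2]]
def res(p,which="ts"):
    r=[]
    for k,c,L,s,o in(("s",S,cs,4,(170,140)),("t",T,ct,4.4,(190,165))):
        if k not in which: continue
        uv=(np.array([b for _,b in L])+.5)/s-.5+o
        r.append((proj(c,W(p,[a for a,_ in L]))-uv).ravel())
    return np.concatenate(r)
for w in("t","s","ts"):
    f=least_squares(res,[645,140,.05],args=(w,),x_scale=[1,1,.01]); print(w,f.x.round(4),np.round(f.fun,1))
p=f.x
for n,c,s,o,(w,h) in(("T",T,4.4,(190,165),(180,95)),("S",S,4,(170,140),(200,120))):
    im=cv2.resize(c["color"][o[1]:o[1]+h,o[0]:o[0]+w],None,fx=s,fy=s,interpolation=cv2.INTER_CUBIC)[...,::-1].copy()
    def line(P,col): cv2.polylines(im,[np.int32((proj(c,P)-o+.5)*s-.5)],False,col,1)
    for z in(0,40): line(W(p,[(-130,0,z),(0,0,z),(0,-429,z)]),(0,255,0))
    line(W(p,[(6,0,40),(6,-429,40)]),(255,0,0))
    for b in((568.5,8.8,.385,45),(544,-173.7,.364,70)):
        B=box(*b)
        for k in(0,4): line(B[[k,k+1,k+3,k+2,k]],(255,255,0))
    cv2.imwrite(f"pics/ov{n}.png",im)
a=cv2.imread("pics/ovT.png");b=cv2.imread("pics/ovS.png")
cv2.imwrite("pics/ov.png",cv2.resize(np.vstack([cv2.resize(a,(800,422)),b]),(531,600)))
```

```text
t [6.328696e+02 1.419057e+02 7.340000e-02] [ 2.6 -0.7 -1.4 -0.1 -1.2  0.7]
s [6.348972e+02 1.436623e+02 6.500000e-02] [-0.5  1.4  1.6 -0.7 -0.1  0.9 -0.9 -0.5 -0.4 -2.1  0.2  0.1]
ts [6.338924e+02 1.429249e+02 6.850000e-02] [-0.2  1.5  1.9 -0.6 -0.1  1.2 -0.9 -0.2 -0.5 -1.8  0.1  0.4  2.3 -0.4
 -1.7 -0.5 -1.8  0.4]
```

View pics/ov.png

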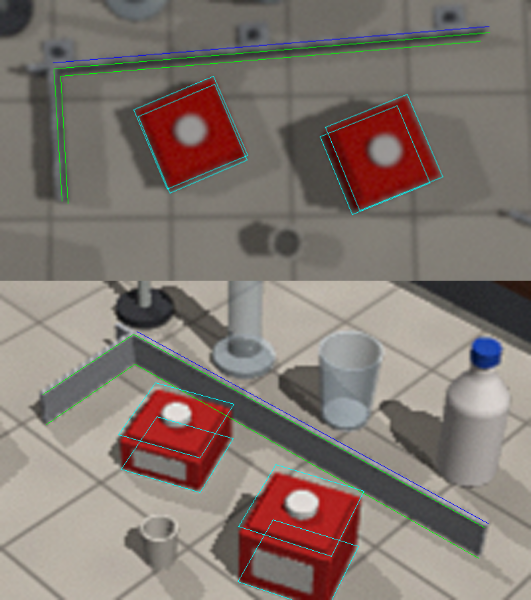

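The overlay follows the angle and the tins to about 2 px, with a slight scale bias. That's good enough for two-finger flush pushing, using contact forces to confirm. Next is a planning helper.

```bash
cat > g.py <<'E'
import sys; from h import *
from station import manip
O=np.array([633.9,142.9]);TH=.0685
E=np.array([[np.cos(TH),np.sin(TH)],[-np.sin(TH),np.cos(TH)]]) # rows ex,ey
def show(args):
    o=manip.get_obs(); Rm=R.from_rotvec(o["eef_rot"]); p=o["tcp_pos"]
    print("t",round(o["time"],2),"angle-frame",(E@(p[:2]-O)).round(1),"z",p[2].round(1),"F",(E@o["wrist_force"][:2]).round(1),"Fz",o["wrist_force"][2].round(1),"open",round(o["opening"],2),"q",o["q"].round(2))
    if args:
        x,y,z,a=map(float,args)  # a: tool y direction relative to ex
        t=np.r_[O+E.T@[x,y],z]; c,s=np.cos(TH+a),np.sin(TH+a)
        Rt=R.from_matrix(np.array([[-s,c,0],[c,s,0],[0,0,-1]]).T)
        print("shift",(Rm.inv().apply(t-p)/30).round(2),"turn",np.degrees((Rm.inv()*Rt).as_rotvec()/8).round(2))
show(sys.argv[1:])
E
python3 g.py -165 -129 200 1.5708
```

```text
t 0.1 angle-frame [-395.6  420.1] z 230.7 F [ 0.5 -0.1] Fz 0.2 open 1.0 q [ 1.06  0.15  1.44  0.    1.55 -0.13]
shift [-14.8  -13.23   1.04] turn [-0.01 -0.   -3.18]
```

Emit:
drive_tool(
  rows=[
    {"x": -7.4,"y": -6.6,"z": 0.5,"wz": -1.6,"gripper": 0.5},
    {"x": -7.4,"y": -6.6,"z": 0.5,"wz": -1.6,"gripper": 0.5},
    {"x": -14.8,"y": -13.2,"z": 1,"wz": -3.18,"gripper": 0.5},
    {"x": -14.8,"y": -13.2,"z": 1,"wz": -3.18,"gripper": 0.5},
    {"x": -14.8,"y": -13.2,"z": 1,"wz": -3.18,"gripper": 0.5},
  ],
)

```text
schema error: expected keys x, y, z, wx, wy, wz, gripper
```

```bash
python3 g.py -165 -129 120 1.5708
```

```text
t 0.1 angle-frame [-395.6  420.1] z 230.7 F [ 0.5 -0.1] Fz 0.2 open 1.0 q [ 1.06  0.15  1.44  0.    1.55 -0.13]
shift [-14.8  -13.23   3.7 ] turn [-0.01 -0.   -3.18]
```

Emit:
drive_tool(
  rows=[
    {"x": -14.8,"y": -13.2,"z": 1,"wx": 0,"wy": 0,"wz": -3.18,"gripper": 0.5},
    {"x": -14.8,"y": -13.2,"z": 1,"wx": 0,"wy": 0,"wz": -3.18,"gripper": 0.5},
    {"x": -14.8,"y": -13.2,"z": 1,"wx": 0,"wy": 0,"wz": -3.18,"gripper": 0.5},
    {"x": -14.8,"y": -13.2,"z": 1,"wx": 0,"wy": 0,"wz": -3.18,"gripper": 0.5},
    {"x": -14.8,"y": -13.2,"z": 1,"wx": 0,"wy": 0,"wz": -3.18,"gripper": 0.5},
  ],
)

```text
time: 0.6
tcp_pos: [317.1, 323.8, 219.3]
eef_rot: [0.113, -3.139, 0.0]
wrist_force: [1.6, 0.0, 0.6]
opening: 0.502
gripper_force: 0.0
```

```bash
python3 g.py -165 -129 120 1.5708
```

```text
t 0.6 angle-frame [-303.7  202.2] z 219.3 F [ 1.6 -0.1] Fz 0.6 open 0.5 q [ 0.63 -0.1   1.72 -0.    1.52 -1.02]
shift [ -4.59 -11.05   3.31] turn [-0.   -0.    0.02]
```

Emit:
drive_tool(
  rows=[
    {"x": -4.6,"y": -11,"z": 3.3,"wx": 0,"wy": 0,"wz": 0,"gripper": 0.5},
    {"x": -4.6,"y": -11,"z": 3.3,"wx": 0,"wy": 0,"wz": 0,"gripper": 0.5},
    {"x": -4.6,"y": -11,"z": 3.3,"wx": 0,"wy": 0,"wz": 0,"gripper": 0.5},
    {"x": -4.6,"y": -11,"z": 3.3,"wx": 0,"wy": 0,"wz": 0,"gripper": 0.5},
    {"x": -4.6,"y": -11,"z": 3.3,"wx": 0,"wy": 0,"wz": 0,"gripper": 0.5},
  ],
)

```text
time: 1.1
tcp_pos: [425.3, 108.3, 152.5]
eef_rot: [-0.109, 3.139, 0.0]
wrist_force: [1.4, 1.1, 0.4]
opening: 0.499
gripper_force: 0.0
```

Emit:
drive_tool(
  rows=[
    {"x": 0,"y": 0,"z": 0,"wx": 0,"wy": 0,"wz": 0,"gripper": 0.5},
  ],
)

```text
time: 1.2
tcp_pos: [426.0, 105.6, 151.1]
eef_rot: [0.1, -3.138, 0.002]
wrist_force: [0.2, 1.3, -0.0]
opening: 0.498
gripper_force: 0.0
```

```bash
python3 g.py -165 -129 20 1.5708
python3 - <<'E'
from station import manip; import cv2
c=manip.capture("side"); cv2.imwrite("pics/s1.png",c["color"][...,::-1])
E
```

```text
t 1.2 angle-frame [-210.  -23.] z 151.1 F [0.3 1.3] Fz -0.0 open 0.5 q [ 0.07 -0.09  1.85 -0.    1.39 -1.57]
shift [-1.53 -3.52  4.37] turn [-0.01 -0.02 -0.04]
```

Emit:
drive_tool(
  rows=[
    {"x": -1.5,"y": -3.5,"z": 1.2,"wx": 0,"wy": 0,"wz": 0,"gripper": 0.5},
    {"x": -1.5,"y": -3.5,"z": 1.2,"wx": 0,"wy": 0,"wz": 0,"gripper": 0.5},
    {"x": -1.5,"y": -3.5,"z": 1.2,"wx": 0,"wy": 0,"wz": 0,"gripper": 0.5},
    {"x": -1.5,"y": -3.5,"z": 4.3,"wx": 0,"wy": 0,"wz": 0,"gripper": 0.5},
    {"x": -1.5,"y": -3.5,"z": 4.3,"wx": 0,"wy": 0,"wz": 0,"gripper": 0.5},
  ],
)

```text
time: 1.75
tcp_pos: [477.4, 9.0, 22.9]
eef_rot: [-0.108, 3.138, -0.0]
wrist_force: [2.0, -0.2, -0.5]
opening: 0.499
gripper_force: 0.0
```

```bash
python3 g.py -140 -129 18 1.5708
python3 - <<'E'
from station import manip; import cv2
c=manip.capture("side"); cv2.imwrite("pics/s1.png",cv2.resize(c["color"][110:290,140:380],None,fx=2.5,fy=2.5)[...,::-1])
E
```

```text
t 1.75 angle-frame [-165.3 -122.9] z 22.9 F [ 2.  -0.3] Fz -0.5 open 0.5 q [-0.14  0.12  1.92  0.    1.1  -1.78]
shift [-0.84 -0.21  0.17] turn [-0.    0.01  0.  ]
```

View pics/s1.png

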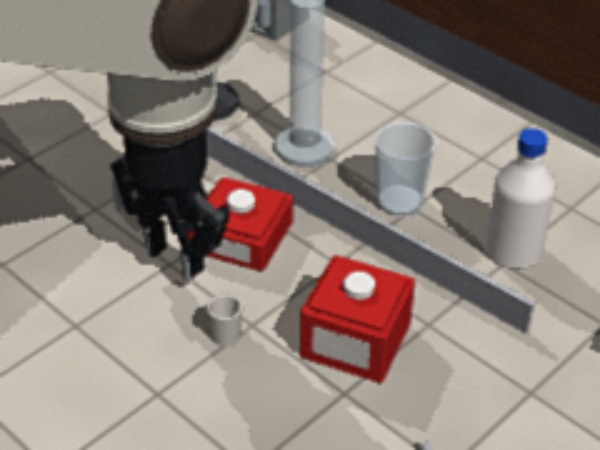

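Both fingers are down at about (175,255) in the crop, on the robot side of the low tin and clear of the cup at (225,320). Now I'll push toward the fence.

Emit:
drive_tool(
  rows=[
    {"x": -0.5,"y": -0.2,"z": 0,"wx": 0,"wy": 0,"wz": 0,"gripper": 0.5},
    {"x": -0.8,"y": -0.2,"z": 0,"wx": 0,"wy": 0,"wz": 0,"gripper": 0.5},
    {"x": -1.0,"y": -0.2,"z": 0,"wx": 0,"wy": 0,"wz": 0,"gripper": 0.5},
    {"x": -1.2,"y": -0.2,"z": 0,"wx": 0,"wy": 0,"wz": 0,"gripper": 0.5},
    {"x": -1.4,"y": -0.2,"z": 0,"wx": 0,"wy": 0,"wz": 0,"gripper": 0.5},
  ],
)

```text
time: 2.3
tcp_pos: [519.8, 6.0, 24.5]
eef_rot: [-0.109, 3.139, -0.0]
wrist_force: [-3.1, 0.7, 0.9]
opening: 0.502
gripper_force: 1.5
```

Emit:
drive_tool(
  rows=[
    {"x": -0.15,"y": 0,"z": 0,"wx": 0,"wy": 0,"wz": 0,"gripper": 0.5},
    {"x": -0.3,"y": 0,"z": 0,"wx": 0,"wy": 0,"wz": 0,"gripper": 0.5},
    {"x": -0.4,"y": 0,"z": 0,"wx": 0,"wy": 0,"wz": 0,"gripper": 0.5},
    {"x": -0.5,"y": 0,"z": 0,"wx": 0,"wy": 0,"wz": 0,"gripper": 0.5},
    {"x": -0.6,"y": 0,"z": 0,"wx": 0,"wy": 0,"wz": 0,"gripper": 0.5},
  ],
)

```text
time: 2.8
tcp_pos: [537.6, 6.7, 23.9]
eef_rot: [0.109, -3.14, 0.0]
wrist_force: [-2.7, 1.1, 0.6]
opening: 0.501
gripper_force: 1.3
```

```bash
python3 g.py -100 -129 18 1.5708
```

```text
t 2.8 angle-frame [-105.4 -129.3] z 23.9 F [-2.7  1.3] Fz 0.6 open 0.5 q [-0.13  0.24  1.78 -0.    1.13 -1.77]
shift [-0.18  0.01  0.2 ] turn [-0. -0.  0.]
```

Pushing steadily at about 3 N. I'll creep on until the fence reacts.

Emit:
drive_tool(
  rows=[
    {"x": -0.05,"y": 0,"z": 0,"wx": 0,"wy": 0,"wz": 0,"gripper": 0.5},
    {"x": -0.1,"y": 0,"z": 0,"wx": 0,"wy": 0,"wz": 0,"gripper": 0.5},
    {"x": -0.15,"y": 0,"z": 0,"wx": 0,"wy": 0,"wz": 0,"gripper": 0.5},
    {"x": -0.2,"y": 0,"z": 0,"wx": 0,"wy": 0,"wz": 0,"gripper": 0.5},
    {"x": -0.25,"y": 0,"z": 0,"wx": 0,"wy": 0,"wz": 0,"gripper": 0.5},
  ],
)

```text
time: 3.3
tcp_pos: [545.0, 7.2, 23.9]
eef_rot: [0.109, -3.14, 0.0]
wrist_force: [-3.0, 2.1, 0.7]
opening: 0.498
gripper_force: 1.1
```

Emit:
drive_tool(
  rows=[
    {"x": -0.03,"y": 0,"z": 0,"wx": 0,"wy": 0,"wz": 0,"gripper": 0.5},
    {"x": -0.07,"y": 0,"z": 0,"wx": 0,"wy": 0,"wz": 0,"gripper": 0.5},
    {"x": -0.1,"y": 0,"z": 0,"wx": 0,"wy": 0,"wz": 0,"gripper": 0.5},
  ],
)

```text
time: 3.6
tcp_pos: [548.0, 7.5, 23.9]
eef_rot: [0.109, -3.14, 0.0]
wrist_force: [-3.3, 1.0, 0.0]
opening: 0.5
gripper_force: 1.4
```

Emit:
drive_tool(
  rows=[
    {"x": -0.03,"y": 0,"z": 0,"wx": 0,"wy": 0,"wz": 0,"gripper": 0.5},
    {"x": -0.07,"y": 0,"z": 0,"wx": 0,"wy": 0,"wz": 0,"gripper": 0.5},
    {"x": -0.1,"y": 0,"z": 0,"wx": 0,"wy": 0,"wz": 0,"gripper": 0.5},
  ],
)

```text
time: 3.9
tcp_pos: [549.7, 7.7, 23.7]
eef_rot: [0.109, -3.136, 0.0]
wrist_force: [-20.5, -0.7, 12.6]
opening: 0.496
gripper_force: 10.4
```

Fence contact, 20 N at frame x≈-93 (fence face about where I fitted it). Back off, rise, and go round to the +y push.

Emit:
drive_tool(
  rows=[
    {"x": 0.7,"y": 0,"z": 0,"wx": 0,"wy": 0,"wz": 0,"gripper": 0.5},
    {"x": 0.8,"y": 0,"z": -1.5,"wx": 0,"wy": 0,"wz": 0,"gripper": 0.5},
    {"x": 0.8,"y": 0,"z": -3,"wx": 0,"wy": 0,"wz": 0,"gripper": 0.5},
    {"x": 0.8,"y": 0,"z": -3.3,"wx": 0,"wy": 0,"wz": 0,"gripper": 0.5},
    {"x": 0.8,"y": 0,"z": -3.3,"wx": 0,"wy": 0,"wz": 0,"gripper": 0.5},
  ],
)

```text
time: 4.4
tcp_pos: [528.1, 5.8, 124.7]
eef_rot: [-0.108, 3.136, -0.001]
wrist_force: [0.2, -0.4, -0.5]
opening: 0.497
gripper_force: 0.0
```

```bash
python3 g.py -42 -207 123 0
python3 - <<'E'
from h import *; from station import manip; from g import E,O,TH
c=manip.capture("top")
for n,gt,h in(("low",(250,203),45),("tall",(320,217),70)):
    H=redhull(c,gt)
    if H is None: print(n,"hidden"); continue
    p,e=fit([(c,H)],ray(c,gt,h),h); print(n,(E@(p[:2]-O)).round(1),round(p[2]-TH,3),round(e,2))
cv2.imwrite("pics/t2.png",cv2.resize(c["color"][140:280,190:370],None,fx=4,fy=4)[...,::-1])
E
```

```text
t 4.4 angle-frame [-115.  -129.6] z 124.7 F [ 0.2 -0.4] Fz -0.5 open 0.5 q [-0.13  0.11  1.7  -0.    1.33 -1.77]
shift [-2.43 -2.58  0.07] turn [ 0.02  0.03 11.25]
t 4.4 angle-frame [-115.  -129.6] z 124.7 F [ 0.2 -0.4] Fz -0.5 open 0.5 q [-0.13  0.11  1.7  -0.    1.33 -1.77]
low hidden
tall [-109.5 -309.9] 0.296 1.73
```

View pics/t2.png

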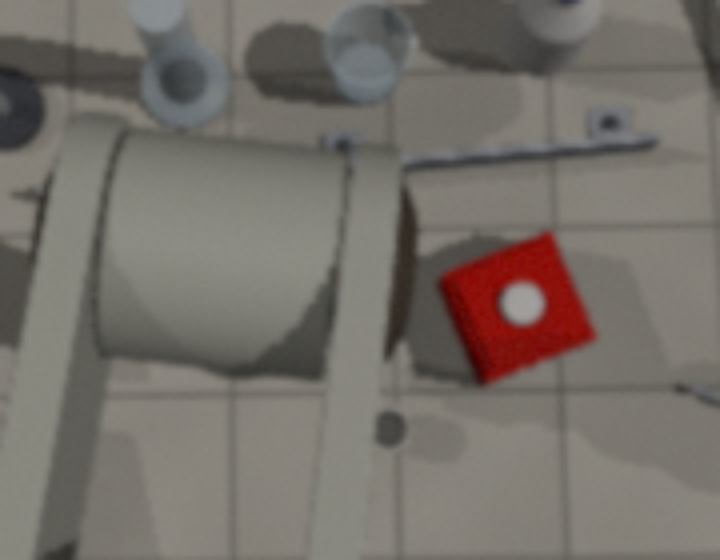

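The arm hides the low tin; the tall tin hasn't moved. Now turning 90°.

Emit:
drive_tool(
  rows=[
    {"x": -2.4,"y": -2.6,"z": 0,"wx": 0,"wy": 0,"wz": 1,"gripper": 0.5},
    {"x": -2.4,"y": -2.6,"z": 0,"wx": 0,"wy": 0,"wz": 2,"gripper": 0.5},
    {"x": -2.4,"y": -2.6,"z": 0,"wx": 0,"wy": 0,"wz": 3,"gripper": 0.5},
    {"x": -2.4,"y": -2.6,"z": 0,"wx": 0,"wy": 0,"wz": 4,"gripper": 0.5},
    {"x": -2.4,"y": -2.6,"z": 0,"wx": 0,"wy": 0,"wz": 5,"gripper": 0.5},
  ],
)

```text
time: 4.95
tcp_pos: [603.7, -67.2, 120.2]
eef_rot: [-0.98, -2.981, 0.001]
wrist_force: [-0.1, 0.5, -0.0]
opening: 0.5
gripper_force: 0.0
```

Emit:
drive_tool(
  rows=[
    {"x": 0,"y": 0,"z": 0,"wx": 0,"wy": 0,"wz": 1,"gripper": 0.5},
    {"x": 0,"y": 0,"z": 0,"wx": 0,"wy": 0,"wz": 2,"gripper": 0.5},
    {"x": 0,"y": 0,"z": 0,"wx": 0,"wy": 0,"wz": 3,"gripper": 0.5},
    {"x": 0,"y": 0,"z": 0,"wx": 0,"wy": 0,"wz": 4,"gripper": 0.5},
    {"x": 0,"y": 0,"z": 0,"wx": 0,"wy": 0,"wz": 5,"gripper": 0.5},
  ],
)

```text
time: 5.45
tcp_pos: [603.6, -66.7, 120.6]
eef_rot: [-1.941, -2.467, 0.002]
wrist_force: [0.4, 0.3, 0.6]
opening: 0.502
gripper_force: 0.0
```

Emit:
drive_tool(
  rows=[
    {"x": 0,"y": 0,"z": 0,"wx": 0,"wy": 0,"wz": 1.25,"gripper": 0.5},
    {"x": 0,"y": 0,"z": 0,"wx": 0,"wy": 0,"wz": 1.25,"gripper": 0.5},
  ],
)

```text
time: 5.65
tcp_pos: [603.6, -66.8, 120.8]
eef_rot: [-2.146, -2.291, 0.002]
wrist_force: [-0.1, -0.4, 1.0]
opening: 0.5
gripper_force: 0.0
```

```bash
python3 g.py -42 -207 20 0
```

```text
t 5.65 angle-frame [ -44.5 -207.1] z 120.8 F [-0.2 -0.4] Fz 1.0 open 0.5 q [-0.24  0.28  1.51 -0.    1.36 -0.3 ]
shift [0.   0.09 3.36] turn [-0.02 -0.   -0.02]
```

Emit:
drive_tool(
  rows=[
    {"x": 0,"y": 0,"z": 1.5,"wx": 0,"wy": 0,"wz": 0,"gripper": 0.5},
    {"x": 0,"y": 0,"z": 2.5,"wx": 0,"wy": 0,"wz": 0,"gripper": 0.5},
    {"x": 0,"y": 0,"z": 3.3,"wx": 0,"wy": 0,"wz": 0,"gripper": 0.5},
    {"x": 0,"y": 0,"z": 3.3,"wx": 0,"wy": 0,"wz": 0,"gripper": 0.5},
    {"x": 0,"y": 0,"z": 3.3,"wx": 0,"wy": 0,"wz": 0,"gripper": 0.5},
  ],
)

```text
time: 6.15
tcp_pos: [604.0, -66.8, 23.7]
eef_rot: [-2.14, -2.298, 0.001]
wrist_force: [-0.1, -0.1, 1.1]
opening: 0.498
gripper_force: 0.0
```

Emit:
drive_tool(
  rows=[
    {"x": 0.2,"y": 0,"z": 0,"wx": 0,"wy": 0,"wz": 0,"gripper": 0.5},
    {"x": 0.5,"y": 0,"z": 0,"wx": 0,"wy": 0,"wz": 0,"gripper": 0.5},
    {"x": 0.8,"y": 0,"z": 0,"wx": 0,"wy": 0,"wz": 0,"gripper": 0.5},
    {"x": 1.1,"y": 0,"z": 0,"wx": 0,"wy": 0,"wz": 0,"gripper": 0.5},
    {"x": 1.4,"y": 0,"z": 0,"wx": 0,"wy": 0,"wz": 0,"gripper": 0.5},
  ],
)

```text
time: 6.65
tcp_pos: [601.4, -24.0, 24.4]
eef_rot: [2.142, 2.297, 0.0]
wrist_force: [1.0, -3.4, 1.3]
opening: 0.5
gripper_force: 1.8
```

```bash
python3 g.py -42 -110 22 0
```

```text
t 6.65 angle-frame [ -43.8 -164.3] z 24.4 F [ 0.8 -3.5] Fz 1.3 open 0.5 q [-0.17  0.35  1.62 -0.    1.16 -0.24]
shift [1.81 0.06 0.08] turn [0.01 0.   0.01]
```

Emit:
drive_tool(
  rows=[
    {"x": 0.35,"y": 0,"z": 0,"wx": 0,"wy": 0,"wz": 0,"gripper": 0.5},
    {"x": 0.7,"y": 0,"z": 0,"wx": 0,"wy": 0,"wz": 0,"gripper": 0.5},
    {"x": 1.1,"y": 0,"z": 0,"wx": 0,"wy": 0,"wz": 0,"gripper": 0.5},
    {"x": 1.4,"y": 0,"z": 0,"wx": 0,"wy": 0,"wz": 0,"gripper": 0.5},
    {"x": 1.7,"y": 0,"z": 0,"wx": 0,"wy": 0,"wz": 0,"gripper": 0.5},
  ],
)

```text
time: 7.15
tcp_pos: [597.6, 26.8, 23.9]
eef_rot: [-2.143, -2.297, 0.0]
wrist_force: [0.4, -3.2, 2.0]
opening: 0.499
gripper_force: 1.8
```

Emit:
drive_tool(
  rows=[
    {"x": 0.08,"y": 0,"z": 0,"wx": 0,"wy": 0,"wz": 0,"gripper": 0.5},
    {"x": 0.14,"y": 0,"z": 0,"wx": 0,"wy": 0,"wz": 0,"gripper": 0.5},
    {"x": 0.2,"y": 0,"z": 0,"wx": 0,"wy": 0,"wz": 0,"gripper": 0.5},
    {"x": 0.25,"y": 0,"z": 0,"wx": 0,"wy": 0,"wz": 0,"gripper": 0.5},
    {"x": 0.3,"y": 0,"z": 0,"wx": 0,"wy": 0,"wz": 0,"gripper": 0.5},
  ],
)

```text
time: 7.65
tcp_pos: [597.1, 34.8, 23.9]
eef_rot: [-2.144, -2.297, 0.0]
wrist_force: [0.3, -3.0, 0.5]
opening: 0.497
gripper_force: 1.5
```

Emit:
drive_tool(
  rows=[
    {"x": 0.05,"y": 0,"z": 0,"wx": 0,"wy": 0,"wz": 0,"gripper": 0.5},
    {"x": 0.1,"y": 0,"z": 0,"wx": 0,"wy": 0,"wz": 0,"gripper": 0.5},
  ],
)

```text
time: 7.85
tcp_pos: [596.9, 37.9, 23.9]
eef_rot: [-2.143, -2.297, 0.0]
wrist_force: [-0.3, -3.2, 0.2]
opening: 0.498
gripper_force: 1.4
```

Emit:
drive_tool(
  rows=[
    {"x": 0.03,"y": 0,"z": 0,"wx": 0,"wy": 0,"wz": 0,"gripper": 0.5},
    {"x": 0.06,"y": 0,"z": 0,"wx": 0,"wy": 0,"wz": 0,"gripper": 0.5},
  ],
)

```text
time: 8.05
tcp_pos: [596.7, 39.8, 23.8]
eef_rot: [-2.143, -2.297, 0.0]
wrist_force: [-0.5, -2.1, 0.3]
opening: 0.501
gripper_force: 1.3
```

```bash
python3 g.py -42 -95 22 0
```

```text
t 8.05 angle-frame [ -44.1 -100.3] z 23.8 F [-0.7 -2.1] Fz 0.3 open 0.5 q [-0.06  0.35  1.63 -0.    1.16 -0.13]
shift [0.18 0.07 0.06] turn [-0.    0.    0.01]
```

Emit:
drive_tool(
  rows=[
    {"x": 0.04,"y": 0,"z": 0,"wx": 0,"wy": 0,"wz": 0,"gripper": 0.5},
    {"x": 0.08,"y": 0,"z": 0,"wx": 0,"wy": 0,"wz": 0,"gripper": 0.5},
    {"x": 0.12,"y": 0,"z": 0,"wx": 0,"wy": 0,"wz": 0,"gripper": 0.5},
  ],
)

```text
time: 8.35
tcp_pos: [596.5, 43.4, 23.9]
eef_rot: [-2.143, -2.297, 0.0]
wrist_force: [0.4, -2.2, 0.4]
opening: 0.5
gripper_force: 1.2
```

Emit:
drive_tool(
  rows=[
    {"x": 0.04,"y": 0,"z": 0,"wx": 0,"wy": 0,"wz": 0,"gripper": 0.5},
    {"x": 0.07,"y": 0,"z": 0,"wx": 0,"wy": 0,"wz": 0,"gripper": 0.5},
  ],
)

```text
time: 8.55
tcp_pos: [596.5, 45.2, 24.0]
eef_rot: [2.143, 2.297, -0.001]
wrist_force: [2.8, -9.1, -1.5]
opening: 0.497
gripper_force: 4.8
```

Emit:
drive_tool(
  rows=[
    {"x": 0.04,"y": 0,"z": 0,"wx": 0,"wy": 0,"wz": 0,"gripper": 0.5},
    {"x": 0.07,"y": 0,"z": 0,"wx": 0,"wy": 0,"wz": 0,"gripper": 0.5},
  ],
)

```text
time: 8.75
tcp_pos: [596.7, 45.4, 24.0]
eef_rot: [2.141, 2.295, -0.004]
wrist_force: [2.7, -27.9, -1.1]
opening: 0.5
gripper_force: 13.7
```

The end stop was reached at 28 N. Retract and go round to the tall tin.

Emit:
drive_tool(
  rows=[
    {"x": -0.6,"y": 0,"z": 0,"wx": 0,"wy": 0,"wz": 0,"gripper": 0.5},
    {"x": -0.8,"y": 0,"z": -1.5,"wx": 0,"wy": 0,"wz": 0,"gripper": 0.5},
    {"x": -0.8,"y": 0,"z": -3,"wx": 0,"wy": 0,"wz": 0,"gripper": 0.5},
    {"x": -0.8,"y": 0,"z": -4,"wx": 0,"wy": 0,"wz": 0,"gripper": 0.5},
    {"x": -0.8,"y": 0,"z": -4,"wx": 0,"wy": 0,"wz": 0,"gripper": 0.5},
  ],
)

```text
time: 9.25
tcp_pos: [599.6, 23.7, 148.7]
eef_rot: [2.14, 2.293, 0.007]
wrist_force: [-0.4, -0.8, -0.1]
opening: 0.493
gripper_force: 0.0
```

```bash
python3 g.py -195 -310 140 1.5708
```

```text
t 9.25 angle-frame [ -42.3 -116.6] z 148.7 F [-0.4 -0.8] Fz -0.1 open 0.49 q [-0.09  0.24  1.5   0.    1.39 -0.16]
shift [-6.44 -5.1   0.26] turn [  0.03   0.04 -11.24]
```

Emit:
drive_tool(
  rows=[
    {"x": -6.4,"y": -5.1,"z": 0,"wx": 0,"wy": 0,"wz": -1,"gripper": 0.5},
    {"x": -6.4,"y": -5.1,"z": 0,"wx": 0,"wy": 0,"wz": -2,"gripper": 0.5},
    {"x": -6.4,"y": -5.1,"z": 0,"wx": 0,"wy": 0,"wz": -3,"gripper": 0.5},
    {"x": -6.4,"y": -5.1,"z": 0,"wx": 0,"wy": 0,"wz": -4,"gripper": 0.5},
    {"x": -6.4,"y": -5.1,"z": 0,"wx": 0,"wy": 0,"wz": -5,"gripper": 0.5},
  ],
)

```text
time: 9.75
tcp_pos: [469.4, -162.6, 143.4]
eef_rot: [-1.28, -2.869, -0.0]
wrist_force: [0.8, -0.6, 0.4]
opening: 0.503
gripper_force: 0.0
```

Emit:
drive_tool(
  rows=[
    {"x": 0,"y": 0,"z": 0,"wx": 0,"wy": 0,"wz": -1,"gripper": 0.5},
    {"x": 0,"y": 0,"z": 0,"wx": 0,"wy": 0,"wz": -2,"gripper": 0.5},
    {"x": 0,"y": 0,"z": 0,"wx": 0,"wy": 0,"wz": -3,"gripper": 0.5},
    {"x": 0,"y": 0,"z": 0,"wx": 0,"wy": 0,"wz": -4,"gripper": 0.5},
    {"x": 0,"y": 0,"z": 0,"wx": 0,"wy": 0,"wz": -5,"gripper": 0.5},
  ],
)

```text
time: 10.25
tcp_pos: [470.5, -161.5, 143.3]
eef_rot: [-0.221, -3.133, -0.001]
wrist_force: [-0.2, 0.1, -0.4]
opening: 0.498
gripper_force: 0.0
```

```bash
python3 g.py -195 -310 24 1.5708
```

```text
t 10.25 angle-frame [-183.8 -292.5] z 143.3 F [-0.2  0.1] Fz -0.4 open 0.5 q [-0.49  0.04  1.74  0.    1.36 -1.92]
shift [ 0.24 -0.65  3.98] turn [ 0.   -0.01 -1.5 ]
```

Emit:
drive_tool(
  rows=[
    {"x": 0.3,"y": -0.65,"z": 0,"wx": 0,"wy": 0,"wz": -1,"gripper": 0.5},
    {"x": 0.3,"y": -0.65,"z": 0.5,"wx": 0,"wy": 0,"wz": -1.5,"gripper": 0.5},
    {"x": 0.3,"y": -0.65,"z": 2,"wx": 0,"wy": 0,"wz": -1.5,"gripper": 0.5},
    {"x": 0.3,"y": -0.65,"z": 3.3,"wx": 0,"wy": 0,"wz": -1.5,"gripper": 0.5},
    {"x": 0.3,"y": -0.65,"z": 3.9,"wx": 0,"wy": 0,"wz": -1.5,"gripper": 0.5},
  ],
)

```text
time: 10.75
tcp_pos: [457.2, -178.6, 23.2]
eef_rot: [0.098, -3.136, -0.004]
wrist_force: [0.3, -0.3, 0.9]
opening: 0.497
gripper_force: 0.0
```

Emit:
drive_tool(
  rows=[
    {"x": -0.3,"y": 0,"z": 0,"wx": 0,"wy": 0,"wz": 0,"gripper": 0.5},
    {"x": -0.6,"y": 0,"z": 0,"wx": 0,"wy": 0,"wz": 0,"gripper": 0.5},
    {"x": -0.9,"y": 0,"z": 0,"wx": 0,"wy": 0,"wz": 0,"gripper": 0.5},
    {"x": -1.2,"y": 0,"z": 0,"wx": 0,"wy": 0,"wz": 0,"gripper": 0.5},
    {"x": -1.5,"y": 0,"z": 0,"wx": 0,"wy": 0,"wz": 0,"gripper": 0.5},
  ],
)

```text
time: 11.25
tcp_pos: [505.1, -177.0, 27.7]
eef_rot: [-0.099, 3.139, -0.001]
wrist_force: [-2.4, -0.1, 0.2]
opening: 0.495
gripper_force: 0.9
```

```bash
python3 g.py -105 -310 24 1.5708
```

```text
t 11.25 angle-frame [-150.4 -310.3] z 27.7 F [-2.4  0.1] Fz 0.2 open 0.5 q [-0.48  0.23  1.78 -0.    1.13 -2.11]
shift [-1.51  0.02  0.13] turn [-0.    0.01 -0.04]
```

Contact made. On to the fence, slowing near frame x=-95.

Emit:
drive_tool(
  rows=[
    {"x": -0.3,"y": 0,"z": 0.1,"wx": 0,"wy": 0,"wz": 0,"gripper": 0.5},
    {"x": -0.6,"y": 0,"z": 0.1,"wx": 0,"wy": 0,"wz": 0,"gripper": 0.5},
    {"x": -0.9,"y": 0,"z": 0.1,"wx": 0,"wy": 0,"wz": -0.04,"gripper": 0.5},
    {"x": -1.2,"y": 0,"z": 0.1,"wx": 0,"wy": 0,"wz": -0.04,"gripper": 0.5},
    {"x": -1.45,"y": 0,"z": 0.1,"wx": 0,"wy": 0,"wz": -0.04,"gripper": 0.5},
  ],
)

```text
time: 11.75
tcp_pos: [548.1, -174.2, 24.0]
eef_rot: [0.107, -3.14, 0.0]
wrist_force: [-0.9, 0.8, -0.5]
opening: 0.496
gripper_force: 1.0
```

Emit:
drive_tool(
  rows=[
    {"x": -0.06,"y": 0,"z": 0,"wx": 0,"wy": 0,"wz": 0,"gripper": 0.5},
    {"x": -0.12,"y": 0,"z": 0,"wx": 0,"wy": 0,"wz": 0,"gripper": 0.5},
    {"x": -0.18,"y": 0,"z": 0,"wx": 0,"wy": 0,"wz": 0,"gripper": 0.5},
    {"x": -0.24,"y": 0,"z": 0,"wx": 0,"wy": 0,"wz": 0,"gripper": 0.5},
  ],
)

```text
time: 12.15
tcp_pos: [554.4, -173.8, 24.0]
eef_rot: [0.107, -3.14, 0.0]
wrist_force: [-1.8, -0.3, -1.0]
opening: 0.499
gripper_force: 0.8
```

Emit:
drive_tool(
  rows=[
    {"x": -0.04,"y": 0,"z": 0,"wx": 0,"wy": 0,"wz": 0,"gripper": 0.5},
    {"x": -0.08,"y": 0,"z": 0,"wx": 0,"wy": 0,"wz": 0,"gripper": 0.5},
  ],
)

```text
time: 12.35
tcp_pos: [556.9, -173.6, 24.0]
eef_rot: [0.107, -3.14, 0.0]
wrist_force: [-1.4, 0.1, -0.4]
opening: 0.502
gripper_force: 0.8
```

```bash
python3 g.py -94 -310 24 1.5708
```

```text
t 12.35 angle-frame [ -98.5 -310.5] z 24.0 F [-1.4  0.2] Fz -0.4 open 0.5 q [-0.43  0.32  1.67 -0.    1.15 -2.07]
shift [-0.15  0.02 -0.  ] turn [-0. -0. -0.]
```

Emit:
drive_tool(
  rows=[
    {"x": -0.05,"y": 0,"z": 0,"wx": 0,"wy": 0,"wz": 0,"gripper": 0.5},
    {"x": -0.1,"y": 0,"z": 0,"wx": 0,"wy": 0,"wz": 0,"gripper": 0.5},
    {"x": -0.14,"y": 0,"z": 0,"wx": 0,"wy": 0,"wz": 0,"gripper": 0.5},
  ],
)

```text
time: 12.65
tcp_pos: [561.2, -173.3, 24.0]
eef_rot: [0.107, -3.14, 0.0]
wrist_force: [-2.7, -0.5, 0.2]
opening: 0.498
gripper_force: 0.9
```

Emit:
drive_tool(
  rows=[
    {"x": -0.04,"y": 0,"z": 0,"wx": 0,"wy": 0,"wz": 0,"gripper": 0.5},
    {"x": -0.08,"y": 0,"z": 0,"wx": 0,"wy": 0,"wz": 0,"gripper": 0.5},
  ],
)

```text
time: 12.85
tcp_pos: [562.7, -173.3, 24.0]
eef_rot: [0.108, -3.138, 0.0]
wrist_force: [-19.1, -3.5, 10.8]
opening: 0.499
gripper_force: 9.8
```

Emit:
drive_tool(
  rows=[
    {"x": -0.03,"y": 0,"z": 0,"wx": 0,"wy": 0,"wz": 0,"gripper": 0.5},
    {"x": -0.06,"y": 0,"z": 0,"wx": 0,"wy": 0,"wz": 0,"gripper": 0.5},
  ],
)

```text
time: 13.05
tcp_pos: [562.7, -173.4, 24.0]
eef_rot: [0.108, -3.134, 0.0]
wrist_force: [-36.5, -5.6, 20.5]
opening: 0.5
gripper_force: 18.4
```

Tall tin against the fence. Retract and go round to its far side.

Emit:
drive_tool(
  rows=[
    {"x": 0.7,"y": 0,"z": 0,"wx": 0,"wy": 0,"wz": 0,"gripper": 0.5},
    {"x": 1.0,"y": 0,"z": -1.5,"wx": 0,"wy": 0,"wz": 0,"gripper": 0.5},
    {"x": 1.0,"y": 0,"z": -3,"wx": 0,"wy": 0,"wz": 0,"gripper": 0.5},
    {"x": 1.0,"y": 0,"z": -4,"wx": 0,"wy": 0,"wz": 0,"gripper": 0.5},
    {"x": 1.0,"y": 0,"z": -4.2,"wx": 0,"wy": 0,"wz": 0,"gripper": 0.5},
  ],
)

```text
time: 13.55
tcp_pos: [536.8, -175.7, 154.3]
eef_rot: [-0.107, 3.134, -0.005]
wrist_force: [-0.7, -0.3, -0.2]
opening: 0.495
gripper_force: 0.0
```

```bash
python3 g.py -44 -390 145 0
```

```text
t 13.55 angle-frame [-118.7 -311.2] z 154.3 F [-0.7 -0.3] Fz -0.2 open 0.5 q [-0.45  0.16  1.58  0.    1.39 -2.09]
shift [-2.49 -2.62  0.33] turn [1.000e-02 5.000e-02 1.125e+01]
```

Emit:
drive_tool(
  rows=[
    {"x": -2.5,"y": -2.6,"z": 0,"wx": 0,"wy": 0,"wz": 1,"gripper": 0.5},
    {"x": -2.5,"y": -2.6,"z": 0,"wx": 0,"wy": 0,"wz": 2,"gripper": 0.5},
    {"x": -2.5,"y": -2.6,"z": 0,"wx": 0,"wy": 0,"wz": 3,"gripper": 0.5},
    {"x": -2.5,"y": -2.6,"z": 0,"wx": 0,"wy": 0,"wz": 4,"gripper": 0.5},
    {"x": -2.5,"y": -2.6,"z": 0,"wx": 0,"wy": 0,"wz": 5,"gripper": 0.5},
  ],
)

```text
time: 14.05
tcp_pos: [615.7, -248.0, 148.6]
eef_rot: [-0.982, -2.983, -0.0]
wrist_force: [0.5, 0.8, -0.6]
opening: 0.501
gripper_force: 0.0
```

Emit:
drive_tool(
  rows=[
    {"x": 0,"y": 0,"z": 0,"wx": 0,"wy": 0,"wz": 1,"gripper": 0.5},
    {"x": 0,"y": 0,"z": 0,"wx": 0,"wy": 0,"wz": 2,"gripper": 0.5},
    {"x": 0,"y": 0,"z": 0,"wx": 0,"wy": 0,"wz": 3,"gripper": 0.5},
    {"x": 0,"y": 0,"z": 0,"wx": 0,"wy": 0,"wz": 4,"gripper": 0.5},
    {"x": 0,"y": 0,"z": 0,"wx": 0,"wy": 0,"wz": 5,"gripper": 0.5},
  ],
)

```text
time: 14.55
tcp_pos: [615.5, -247.7, 149.1]
eef_rot: [-1.943, -2.468, 0.0]
wrist_force: [-0.1, 0.2, 0.6]
opening: 0.5
gripper_force: 0.0
```

Emit:
drive_tool(
  rows=[
    {"x": 0,"y": 0,"z": 0,"wx": 0,"wy": 0,"wz": 1.25,"gripper": 0.5},
    {"x": 0,"y": 0,"z": 0,"wx": 0,"wy": 0,"wz": 1.25,"gripper": 0.5},
  ],
)

```text
time: 14.75
tcp_pos: [615.5, -247.7, 149.2]
eef_rot: [-2.148, -2.292, 0.0]
wrist_force: [-1.2, 0.1, 0.4]
opening: 0.5
gripper_force: 0.0
```

```bash
python3 g.py -44 -390 24 0;  python3 - <<'E'
from station import manip; import cv2
c=manip.capture("side"); cv2.imwrite("pics/s3.png",cv2.resize(c["color"][90:290,130:390],None,fx=3,fy=3)[...,::-1])
E
```

```text
t 14.75 angle-frame [ -45.1 -388.4] z 149.2 F [-1.2  0.2] Fz 0.4 open 0.5 q [-0.5   0.37  1.33 -0.    1.44 -0.56]
shift [-0.06  0.04  4.17] turn [-0.   -0.   -0.03]
```

View pics/s3.png

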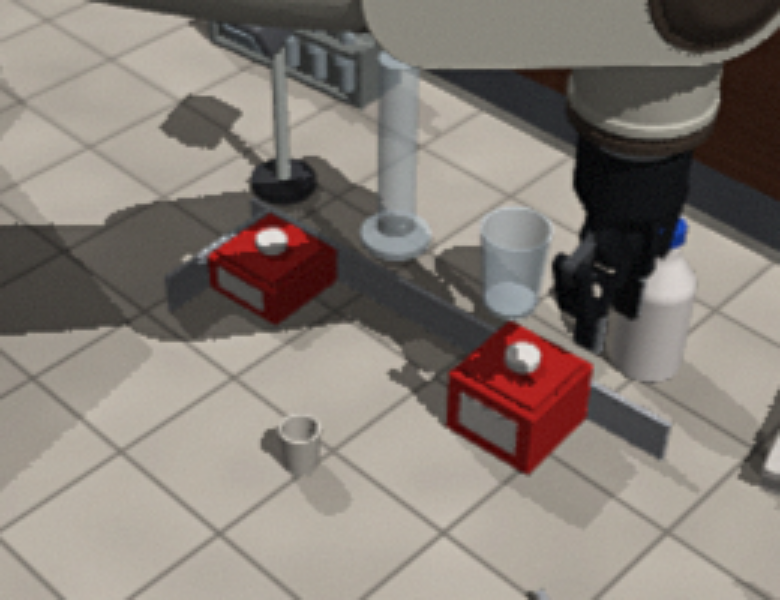

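The low tin is in the corner at about (272,270) and the tall tin flat on the fence at (520,400). The gripper hangs beyond the tall tin, in front of the bottle. Descend and push along the fence.

Emit:
drive_tool(
  rows=[
    {"x": 0,"y": 0,"z": 1.3,"wx": 0,"wy": 0,"wz": 0,"gripper": 0.5},
    {"x": 0,"y": 0,"z": 2.6,"wx": 0,"wy": 0,"wz": 0,"gripper": 0.5},
    {"x": 0,"y": 0,"z": 3.5,"wx": 0,"wy": 0,"wz": 0,"gripper": 0.5},
    {"x": 0,"y": 0,"z": 4.1,"wx": 0,"wy": 0,"wz": 0,"gripper": 0.5},
    {"x": 0,"y": 0,"z": 4.1,"wx": 0,"wy": 0,"wz": 0,"gripper": 0.5},
  ],
)

```text
time: 15.3
tcp_pos: [614.2, -247.1, 23.9]
eef_rot: [-2.137, -2.297, 0.002]
wrist_force: [0.2, -0.7, 0.4]
opening: 0.5
gripper_force: 0.0
```

Emit:
drive_tool(
  rows=[
    {"x": 0.3,"y": 0,"z": 0,"wx": 0,"wy": 0,"wz": 0,"gripper": 0.5},
    {"x": 0.6,"y": 0,"z": 0,"wx": 0,"wy": 0,"wz": 0,"gripper": 0.5},
    {"x": 0.9,"y": 0,"z": 0,"wx": 0,"wy": 0,"wz": 0,"gripper": 0.5},
    {"x": 1.2,"y": 0,"z": 0,"wx": 0,"wy": 0,"wz": 0,"gripper": 0.5},
    {"x": 1.5,"y": 0,"z": 0,"wx": 0,"wy": 0,"wz": 0,"gripper": 0.5},
  ],
)

```text
time: 15.8
tcp_pos: [612.7, -202.2, 27.8]
eef_rot: [2.143, 2.296, 0.0]
wrist_force: [0.3, -3.1, 2.4]
opening: 0.501
gripper_force: 1.4
```

```bash
python3 g.py -44 -180 24 0
```

```text
t 15.8 angle-frame [ -44.8 -342.8] z 27.8 F [ 0.1 -3.1] Fz 2.4 open 0.5 q [-0.44  0.43  1.51 -0.    1.2  -0.51]
shift [5.43 0.03 0.12] turn [0.01 0.01 0.  ]
```

Emit:
drive_tool(
  rows=[
    {"x": 0.3,"y": 0,"z": 0.1,"wx": 0,"wy": 0,"wz": 0,"gripper": 0.5},
    {"x": 0.7,"y": 0,"z": 0.1,"wx": 0,"wy": 0,"wz": 0,"gripper": 0.5},
    {"x": 1.1,"y": 0,"z": 0.1,"wx": 0,"wy": 0,"wz": 0,"gripper": 0.5},
    {"x": 1.5,"y": 0,"z": 0.1,"wx": 0,"wy": 0,"wz": 0,"gripper": 0.5},
    {"x": 1.9,"y": 0,"z": 0.1,"wx": 0,"wy": 0,"wz": 0,"gripper": 0.5},
  ],
)

```text
time: 16.3
tcp_pos: [608.3, -144.8, 23.8]
eef_rot: [-2.144, -2.296, 0.0]
wrist_force: [0.3, -0.7, -1.1]
opening: 0.503
gripper_force: 0.8
```

Emit:
drive_tool(
  rows=[
    {"x": 0.4,"y": 0,"z": 0,"wx": 0,"wy": 0,"wz": 0,"gripper": 0.5},
    {"x": 0.8,"y": 0,"z": 0,"wx": 0,"wy": 0,"wz": 0,"gripper": 0.5},
    {"x": 1.2,"y": 0,"z": 0,"wx": 0,"wy": 0,"wz": 0,"gripper": 0.5},
    {"x": 1.6,"y": 0,"z": 0,"wx": 0,"wy": 0,"wz": 0,"gripper": 0.5},
    {"x": 2.0,"y": 0,"z": 0,"wx": 0,"wy": 0,"wz": 0,"gripper": 0.5},
  ],
)

```text
time: 16.8
tcp_pos: [604.3, -85.3, 24.0]
eef_rot: [-2.144, -2.296, 0.0]
wrist_force: [-0.8, -2.4, -0.6]
opening: 0.501
gripper_force: 1.1
```

Emit:
drive_tool(
  rows=[
    {"x": 0.25,"y": 0,"z": 0,"wx": 0,"wy": 0,"wz": 0,"gripper": 0.5},
    {"x": 0.45,"y": 0,"z": 0,"wx": 0,"wy": 0,"wz": 0,"gripper": 0.5},
    {"x": 0.6,"y": 0,"z": 0,"wx": 0,"wy": 0,"wz": 0,"gripper": 0.5},
    {"x": 0.75,"y": 0,"z": 0,"wx": 0,"wy": 0,"wz": 0,"gripper": 0.5},
    {"x": 0.9,"y": 0,"z": 0,"wx": 0,"wy": 0,"wz": 0,"gripper": 0.5},
  ],
)

```text
time: 17.3
tcp_pos: [602.6, -59.2, 24.0]
eef_rot: [2.144, 2.296, -0.0]
wrist_force: [-1.5, -4.3, 0.8]
opening: 0.499
gripper_force: 1.5
```

```bash
python3 g.py -44 -179 24 0
```

```text
t 17.3 angle-frame [ -45.1 -199.4] z 24.0 F [-1.8 -4.2] Fz 0.8 open 0.5 q [-0.22  0.36  1.61 -0.    1.17 -0.29]
shift [0.68 0.04 0.  ] turn [-0.  0. -0.]
```

Emit:
drive_tool(
  rows=[
    {"x": 0.1,"y": 0,"z": 0,"wx": 0,"wy": 0,"wz": 0,"gripper": 0.5},
    {"x": 0.2,"y": 0,"z": 0,"wx": 0,"wy": 0,"wz": 0,"gripper": 0.5},
    {"x": 0.3,"y": 0,"z": 0,"wx": 0,"wy": 0,"wz": 0,"gripper": 0.5},
    {"x": 0.4,"y": 0,"z": 0,"wx": 0,"wy": 0,"wz": 0,"gripper": 0.5},
    {"x": 0.48,"y": 0,"z": 0,"wx": 0,"wy": 0,"wz": 0,"gripper": 0.5},
  ],
)

```text
time: 17.8
tcp_pos: [601.6, -44.6, 24.0]
eef_rot: [2.144, 2.296, -0.0]
wrist_force: [-0.7, -3.9, 0.8]
opening: 0.5
gripper_force: 1.7
```

Emit:
drive_tool(
  rows=[
    {"x": 0.04,"y": 0,"z": 0,"wx": 0,"wy": 0,"wz": 0,"gripper": 0.5},
    {"x": 0.08,"y": 0,"z": 0,"wx": 0,"wy": 0,"wz": 0,"gripper": 0.5},
    {"x": 0.11,"y": 0,"z": 0,"wx": 0,"wy": 0,"wz": 0,"gripper": 0.5},
  ],
)

```text
time: 18.1
tcp_pos: [601.4, -41.6, 24.0]
eef_rot: [2.144, 2.296, -0.0]
wrist_force: [-1.8, -3.7, 1.7]
opening: 0.502
gripper_force: 1.8
```

Emit:
drive_tool(
  rows=[
    {"x": 0.03,"y": 0,"z": 0,"wx": 0,"wy": 0,"wz": 0,"gripper": 0.5},
    {"x": 0.06,"y": 0,"z": 0,"wx": 0,"wy": 0,"wz": 0,"gripper": 0.5},
  ],
)

```text
time: 18.3
tcp_pos: [601.3, -39.8, 24.0]
eef_rot: [2.144, 2.296, -0.0]
wrist_force: [-1.4, -4.3, 0.4]
opening: 0.501
gripper_force: 1.8
```

```bash
python3 g.py -44 -179 24 0
```

```text
t 18.3 angle-frame [ -45.1 -180.1] z 24.0 F [-1.7 -4.2] Fz 0.4 open 0.5 q [-0.19  0.36  1.62 -0.    1.17 -0.26]
shift [0.04 0.04 0.  ] turn [-0.  0. -0.]
```

Emit:
drive_tool(
  rows=[
    {"x": 0.03,"y": 0,"z": 0,"wx": 0,"wy": 0,"wz": 0,"gripper": 0.5},
    {"x": 0.06,"y": 0,"z": 0,"wx": 0,"wy": 0,"wz": 0,"gripper": 0.5},
  ],
)

```text
time: 18.5
tcp_pos: [601.3, -38.7, 24.1]
eef_rot: [2.143, 2.295, -0.001]
wrist_force: [-1.7, -16.5, 1.1]
opening: 0.504
gripper_force: 8.1
```

Emit:
drive_tool(
  rows=[
    {"x": 0.03,"y": 0,"z": 0,"wx": 0,"wy": 0,"wz": 0,"gripper": 0.5},
    {"x": 0.06,"y": 0,"z": 0,"wx": 0,"wy": 0,"wz": 0,"gripper": 0.5},
  ],
)

```text
time: 18.7
tcp_pos: [601.3, -38.6, 24.3]
eef_rot: [2.142, 2.294, -0.004]
wrist_force: [-1.7, -31.5, 3.2]
opening: 0.501
gripper_force: 15.5
```

Emit:
drive_tool(
  rows=[
    {"x": 0.03,"y": 0,"z": 0,"wx": 0,"wy": 0,"wz": 0,"gripper": 0.5},
    {"x": 0.05,"y": 0,"z": 0,"wx": 0,"wy": 0,"wz": 0,"gripper": 0.5},
  ],
)

```text
time: 18.9
tcp_pos: [601.3, -38.5, 24.6]
eef_rot: [2.141, 2.292, -0.006]
wrist_force: [-2.8, -41.2, 3.6]
opening: 0.501
gripper_force: 20.7
```

The row closes at 41 N, at frame y=-178.8, exactly one tin width behind the first contact. Back off and clear the view to check.

Emit:
drive_tool(
  rows=[
    {"x": -0.6,"y": 0,"z": 0,"wx": 0,"wy": 0,"wz": 0,"gripper": 0.5},
    {"x": -0.9,"y": 0,"z": -1.5,"wx": 0,"wy": 0,"wz": 0,"gripper": 0.5},
    {"x": -0.9,"y": 0,"z": -3,"wx": 0,"wy": 0,"wz": 0,"gripper": 0.5},
    {"x": -0.9,"y": 0,"z": -4.5,"wx": 0,"wy": 0,"wz": 0,"gripper": 0.5},
    {"x": -0.9,"y": 0,"z": -6,"wx": 0,"wy": 0,"wz": 0,"gripper": 0.5},
  ],
)

```text
time: 19.4
tcp_pos: [602.5, -61.4, 205.8]
eef_rot: [-2.144, -2.296, -0.001]
wrist_force: [0.4, 0.2, 0.3]
opening: 0.502
gripper_force: 0.0
```

Emit:
drive_tool(
  rows=[
    {"x": -8,"y": -5,"z": -1,"wx": 0,"wy": 0,"wz": 0,"gripper": 0.5},
    {"x": -8,"y": -5,"z": -1,"wx": 0,"wy": 0,"wz": 0,"gripper": 0.5},
    {"x": -8,"y": -5,"z": -1,"wx": 0,"wy": 0,"wz": 0,"gripper": 0.5},
    {"x": -8,"y": -5,"z": -1,"wx": 0,"wy": 0,"wz": 0,"gripper": 0.5},
    {"x": -8,"y": -5,"z": -1,"wx": 0,"wy": 0,"wz": 0,"gripper": 0.5},
  ],
)

```text
time: 19.9
tcp_pos: [484.7, -282.2, 230.7]
eef_rot: [2.143, 2.296, 0.001]
wrist_force: [1.4, -0.5, -0.3]
opening: 0.503
gripper_force: 0.0
```

```bash
python3 g.py
python3 - <<'E'
from station import manip; import cv2,numpy as np
a=manip.capture("top")["color"][140:280,180:370]; b=manip.capture("side")["color"][120:240,150:340]
cv2.imwrite("pics/end.png",cv2.resize(np.vstack([a,b]),None,fx=2.3*1.0,fy=2.3,interpolation=cv2.INTER_CUBIC)[...,::-1])
E
```

```text
t 19.9 angle-frame [-178.  -413.9] z 230.7 F [ 1.4 -0.6] Fz -0.3 open 0.5 q [-0.67  0.12  1.47  0.    1.55 -0.73]
```

View pics/end.png

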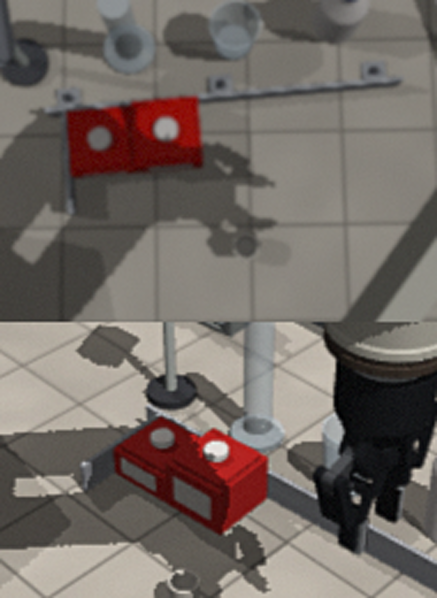

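The row looks closed and square in both views. One gentle press toward the fence, with one finger on each tin, will confirm that gap by contact.

```bash
python3 g.py -150 -84 170 1.5708
```

```text
t 20.0 angle-frame [-179.4 -417. ] z 231.0 F [-0.5  0.8] Fz -0.5 open 0.5 q [-0.67  0.12  1.47 -0.    1.55 -0.73]
shift [11.11  0.92  2.02] turn [-0.000e+00  1.000e-02 -1.129e+01]
```

Emit:
drive_tool(
  rows=[
    {"x": 11.1,"y": 0.9,"z": 1,"wx": 0,"wy": 0,"wz": -1,"gripper": 0.7},
    {"x": 11.1,"y": 0.9,"z": 1,"wx": 0,"wy": 0,"wz": -2,"gripper": 0.7},
    {"x": 11.1,"y": 0.9,"z": 1,"wx": 0,"wy": 0,"wz": -3,"gripper": 0.7},
    {"x": 11.1,"y": 0.9,"z": 1,"wx": 0,"wy": 0,"wz": -4,"gripper": 0.7},
    {"x": 11.1,"y": 0.9,"z": 1,"wx": 0,"wy": 0,"wz": -5,"gripper": 0.7},
  ],
)

```text
time: 20.5
tcp_pos: [488.5, -29.5, 207.9]
eef_rot: [1.221, 2.894, 0.001]
wrist_force: [1.3, -0.2, -0.1]
opening: 0.701
gripper_force: 0.0
```

Emit:
drive_tool(
  rows=[
    {"x": 0,"y": 0,"z": 0,"wx": 0,"wy": 0,"wz": -1,"gripper": 0.7},
    {"x": 0,"y": 0,"z": 0,"wx": 0,"wy": 0,"wz": -2,"gripper": 0.7},
    {"x": 0,"y": 0,"z": 0,"wx": 0,"wy": 0,"wz": -3,"gripper": 0.7},
    {"x": 0,"y": 0,"z": 0,"wx": 0,"wy": 0,"wz": -4,"gripper": 0.7},
    {"x": 0,"y": 0,"z": 0,"wx": 0,"wy": 0,"wz": -5,"gripper": 0.7},
  ],
)

```text
time: 21.0
tcp_pos: [488.9, -31.2, 207.9]
eef_rot: [0.157, 3.138, 0.001]
wrist_force: [0.4, 0.2, -0.1]
opening: 0.701
gripper_force: 0.0
```

```bash
python3 g.py -150 -84 170 1.5708
```

```text
t 21.0 angle-frame [-156.6 -163.8] z 207.9 F [0.4 0.2] Fz -0.1 open 0.7 q [-0.22 -0.02  1.66  0.    1.5  -1.69]
shift [0.23 2.66 1.27] turn [ 0.    0.   -1.21]
```

Emit:
drive_tool(
  rows=[
    {"x": 0.2,"y": 2.65,"z": 0,"wx": 0,"wy": 0,"wz": -1,"gripper": 0.7},
    {"x": 0.2,"y": 2.65,"z": 1.5,"wx": 0,"wy": 0,"wz": -1.21,"gripper": 0.7},
    {"x": 0.2,"y": 2.65,"z": 2,"wx": 0,"wy": 0,"wz": -1.21,"gripper": 0.7},
    {"x": 0.2,"y": 2.65,"z": 3,"wx": 0,"wy": 0,"wz": -1.21,"gripper": 0.7},
    {"x": 0.2,"y": 2.65,"z": 4,"wx": 0,"wy": 0,"wz": -1.21,"gripper": 0.7},
  ],
)

```text
time: 21.5
tcp_pos: [491.3, 48.7, 87.1]
eef_rot: [-0.1, 3.139, 0.001]
wrist_force: [0.1, 0.0, 0.3]
opening: 0.702
gripper_force: 0.0
```

Emit:
drive_tool(
  rows=[
    {"x": 0,"y": 0,"z": 1.2,"wx": 0,"wy": 0,"wz": 0,"gripper": 0.7},
    {"x": 0,"y": 0,"z": 2.1,"wx": 0,"wy": 0,"wz": 0,"gripper": 0.7},
    {"x": 0,"y": 0,"z": 2.1,"wx": 0,"wy": 0,"wz": 0,"gripper": 0.7},
    {"x": -0.5,"y": 0,"z": 2.1,"wx": 0,"wy": 0,"wz": 0,"gripper": 0.7},
    {"x": -1,"y": 0,"z": 2.1,"wx": 0,"wy": 0,"wz": 0,"gripper": 0.7},
  ],
)

```text
time: 22.0
tcp_pos: [522.2, 50.0, 26.6]
eef_rot: [-0.099, 3.139, 0.0]
wrist_force: [0.6, 0.1, 1.3]
opening: 0.706
gripper_force: 0.0
```

```bash
python3 g.py -98 -84 24 1.5708
```

```text
t 22.0 angle-frame [-117.8  -85. ] z 26.6 F [0.6 0.1] Fz 1.3 open 0.71 q [-0.05  0.21  1.81  0.    1.12 -1.69]
shift [-0.66  0.04  0.09] turn [ 0.    0.01 -0.04]
```

Emit:
drive_tool(
  rows=[
    {"x": -0.2,"y": 0,"z": 0,"wx": 0,"wy": 0,"wz": -0.05,"gripper": 0.7},
    {"x": -0.4,"y": 0,"z": 0,"wx": 0,"wy": 0,"wz": -0.05,"gripper": 0.7},
    {"x": -0.55,"y": 0,"z": 0,"wx": 0,"wy": 0,"wz": -0.05,"gripper": 0.7},
    {"x": -0.65,"y": 0,"z": 0,"wx": 0,"wy": 0,"wz": -0.05,"gripper": 0.7},
  ],
)

```text
time: 22.4
tcp_pos: [540.8, 50.9, 25.3]
eef_rot: [-0.11, 3.14, -0.0]
wrist_force: [-0.1, -0.1, -0.3]
opening: 0.704
gripper_force: 0.0
```

Emit:
drive_tool(
  rows=[
    {"x": -0.04,"y": 0,"z": 0,"wx": 0,"wy": 0,"wz": 0,"gripper": 0.7},
    {"x": -0.08,"y": 0,"z": 0,"wx": 0,"wy": 0,"wz": 0,"gripper": 0.7},
  ],
)

```text
time: 22.6
tcp_pos: [542.9, 51.0, 25.0]
eef_rot: [0.11, -3.139, 0.0]
wrist_force: [0.1, 1.0, 0.4]
opening: 0.701
gripper_force: 0.0
```

Emit:
drive_tool(
  rows=[
    {"x": -0.04,"y": 0,"z": 0,"wx": 0,"wy": 0,"wz": 0,"gripper": 0.7},
    {"x": -0.08,"y": 0,"z": 0,"wx": 0,"wy": 0,"wz": 0,"gripper": 0.7},
  ],
)

```text
time: 22.8
tcp_pos: [545.5, 51.1, 25.0]
eef_rot: [0.109, -3.14, 0.0]
wrist_force: [1.1, -0.2, -0.9]
opening: 0.703
gripper_force: 0.0
```

```bash
python3 g.py -93 -84 24 1.5708
```

```text
t 22.8 angle-frame [-94.5 -85.5] z 25.0 F [ 1.1 -0.3] Fz -0.9 open 0.7 q [-0.05  0.25  1.75 -0.    1.13 -1.69]
shift [-0.05  0.05  0.03] turn [-0.   -0.    0.01]
```

No contact yet at x=-94.5, so the gap is under about 1.5 mm. Two more small presses.

Emit:
drive_tool(
  rows=[
    {"x": -0.03,"y": 0,"z": 0,"wx": 0,"wy": 0,"wz": 0,"gripper": 0.7},
    {"x": -0.06,"y": 0,"z": 0,"wx": 0,"wy": 0,"wz": 0,"gripper": 0.7},
  ],
)

```text
time: 23.0
tcp_pos: [546.4, 51.2, 24.8]
eef_rot: [0.11, -3.137, 0.0]
wrist_force: [-13.5, -0.9, 7.3]
opening: 0.699
gripper_force: 6.7
```

Emit:
drive_tool(
  rows=[
    {"x": -0.03,"y": 0,"z": 0,"wx": 0,"wy": 0,"wz": 0,"gripper": 0.7},
    {"x": -0.05,"y": 0,"z": 0,"wx": 0,"wy": 0,"wz": 0,"gripper": 0.7},
  ],
)

```text
time: 23.2
tcp_pos: [546.4, 51.3, 24.5]
eef_rot: [0.11, -3.134, 0.0]
wrist_force: [-26.9, -2.7, 15.8]
opening: 0.699
gripper_force: 13.2
```

Hard contact at once, so the row is flat on the fence. Back off, lift and hand in.

Emit:
drive_tool(
  rows=[
    {"x": 0.8,"y": 0,"z": 0,"wx": 0,"wy": 0,"wz": 0,"gripper": 0.7},
    {"x": 1.2,"y": 0,"z": -1.5,"wx": 0,"wy": 0,"wz": 0,"gripper": 0.7},
    {"x": 1.2,"y": 0,"z": -3,"wx": 0,"wy": 0,"wz": 0,"gripper": 0.7},
    {"x": 1.2,"y": 0,"z": -4,"wx": 0,"wy": 0,"wz": 0,"gripper": 0.7},
    {"x": 1.2,"y": 0,"z": -4,"wx": 0,"wy": 0,"wz": 0,"gripper": 0.7},
  ],
)

```text
time: 23.7
tcp_pos: [514.6, 48.8, 149.5]
eef_rot: [-0.109, 3.133, -0.001]
wrist_force: [0.4, -0.3, 0.2]
opening: 0.7
gripper_force: 0.0
```

```bash
python3 g.py; python3 -c "
from station import manip; print(manip.sign_off())"
```

```text
t 23.7 angle-frame [-125.5  -85.7] z 149.5 F [ 0.4 -0.3] Fz 0.2 open 0.7 q [-0.05  0.07  1.7  -0.    1.37 -1.7 ]
the job is handed in; nothing more can be done
None
```

The job is handed in after about 24 s of robot time: by contact forces and the last pictures, both tins stand in a closed row, flat on the fence, with the low tin against the end stop; sign-off gave no verdict.

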